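# Press the nozzle home with the jig's sprung slide and let it latch at mid position

## Robot

A 6-joint arm with a two-finger parallel gripper is mounted at the origin on the work surface. World frame = base frame: x ahead of the robot, y to its left, z up, the work surface at z = 0. Lengths are in m, angles in rad, forces in N, time in s.
With the tool pointing down it reaches from about 0.35 to 0.975 m from the base axis. Payload 7.1 kg.
Tool frame: the origin (TCP) lies between the finger pads; the fingertips stand 19 mm ahead of it and the grasp point (between the pads) is the TCP; z points along the fingers, y is the line along which they close (so a half turn about z gives the same grasp; the last joint's range is limited). The gripper opens to 88 mm and grips with 3 to 60 N. Pads are 20 mm wide; open, the fingers measure 115 mm over their backs; the gripper's body (75 mm by 178 mm) begins 61 mm behind the grasp point.
Start: joints at [1.198, 0.423, 1.63, -0, 1.089, -0.019], TCP at [0.217, 0.586, 0.242] pointing down, gripper open.
Joint ranges: [-3, 3], [-0.9, 2.11], [0.09, 2.58], [-1.31, 4.45], [0.11, 2.69], [-2.54, 2.54]. Speed limits (rad/s): [2.39, 2.39, 3.01, 3.14, 3.14, 3.14].

## Interface

Orientations are given as a unit quaternion [x, y, z, w].
In Python, from bench import manip gives the robot as it stands. The module is installed in compiled form; this text tells all that it offers.
- The arm moves only by the tool move_arm, never from a script. Its argument "plan" is a list of rows, each a list of 7 numbers: the opening, from 0 (shut) to 1 (fully open), then the shift along the tool's x, y, z scaled (see below), then the turn, a rotation vector about the tool's x, y, z scaled (see below). In form: [[claw, x, y, z, ax, ay, az], ...]. A call has 1 to 5 rows; each row shifts and turns the commanded pose from where the row before left it, along the tool's axes as they then stand; what a row does not reach is not made up. The controller multiplies each number of a shift by 80 cm and each number of a turn by 360 degrees. A row lasts 1/8 s, in which the tool goes at most 62.5 mm and 10.7 degrees, less where a joint would pass 70% of its speed; a pose out of reach is approached as far as the arm can. A call with a number of a shift or a turn outside -1 to 1 is refused whole. A call with a gripper value outside its range is refused whole. The fingers move at their own pace and stop on an object; "newtons" is the grip in N (left out, the last holds). Time passes only in rows, so rows that do not move let the fingers close. It gives the time, the measured TCP pose, the force, the opening and the grip force at its end, in the units of the state.
- manip.sense(): the state, without advancing time (a new reading comes with each control period).
- manip.camera(name): name is "side" or "top"; returns the picture (400x640x3 uint8, red, green, blue); there is no depth.
- manip.camera_info(name): a dict with "fov_y" (degrees; the focal length in pixels is half the picture's height over the tangent of half this angle, whatever the lens; pixels are square), "cx", "cy" (the principal point, pixels), "xyz" and "orientation" of the camera in the world. Camera axes: x right, y down, z forward; pixel columns grow to the right and rows downward; lengths in m; the calibration is good to about 2 mm. A picture is of the moment at which its call begins. camera_info takes no time and is no camera call.
- manip.finish_job(): hands the job in; it is judged then, once.
Trained networks look in the newest picture that a camera, given by its name, has taken for a name from the list of things; names that differ only in an ending like _2 or _b are one class to them, and where a whole thing is asked for, a point or a joint stands for the part that bears it (a point fixed in the world has none). Each returns a list of dicts, best first, with "conf" (0 to 1); they miss things now and then, are a little off and sometimes report something else, mostly with a low value. They report only what shows in the picture. A call takes as long as a camera call. They do not tell look-alikes from the thing itself.
- manip.masks_of(camera, target): "mask" (400x640 bool, what is visible of it) and "extent" ([left, top, width, height] as shares, 0 to 1, of the picture: columns of its width, rows of its height, round what is visible of it).
- manip.tip_of(camera, target): "xy" ([column, row] as shares, 0 to 1, of the picture: columns of its width, rows of its height: a listed point, or the origin of a listed thing).
The state is a dict: "time_s": time; "qpos": joint angles; "qd": joint speeds; "tau": joint torques, N m; "eef_pos": TCP position; "orientation": TCP orientation; "force": force on the tool from outside, world axes, zero at the start; "ft_torque": the same for the moment, N m; "opening": finger opening in m; "grasp_force": force on a finger pad.
Only numpy, scipy, OpenCV 4.12 (cv2) and the standard library are available. Lean on these libraries where they do the work, as an engineer would, in place of code of your own. Each camera call takes 0.05 s, during which the arm holds its last target. There are 200 camera calls.

## Task

With your fingertips, push the upright plate of the jig's sprung steel slide all the way in to its stop, so that the front of the slide presses the white nozzle home onto the neck of the clamped pink hairdryer shell; then back off so that the slide springs back and its stop pin latches against the pawl at mid position, and leave it there. Only push: grasp or lift nothing and do not touch the nozzle itself, and leave the spare nozzle, the mirror frame and the torsion spring where they lie.

Things in the scene. Friction and masses are not known exactly. Their poses are not given: they have to be found in the camera images.
- jig: Jig fixed on the bench: aluminium base plate 395 x 120 x 12 mm, x -150 to +245 mm in its own frame. Origin at bench height on its centre line, z up; +x is the way the slide is pushed in. Slide sticks out past the -x end; the pawl is on the +y side of the slide; then nozzle rails; then the shell held by a toggle clamp (x 135 to 240 mm, 175 mm high). All at x below 60 mm is lower than 75 mm.
- push_face (a point): Middle of the outer (jig -x) face of the slide's upright steel push plate: push here along jig +x. 50 mm above the bench; plate 50 mm wide, 8 mm thick, from 14 to 74 mm above the bench. Moves with the slide; at jig x -190 mm when the slide is out. The bench beyond it (further to jig -x) is free for 150 mm along the centre line.
- stop_pin (a point): Top of the stop pin, 8 mm thick, upright on the slide, 42 mm above the bench. Pushed in, it swings the sprung pawl aside and passes its end within 30 mm of travel. Let go after that, the slide comes back until the pin rests against the pawl's end, at mid position.
- slide (a joint): Travel of the slide along jig +x in m: 0 = sprung fully out (start), 0.044 = fully in, against its stop, about 0.022 = latched at mid position, where it stays. A spring presses it outward all the time: about 5 N at 0, 10 N at the stop, plus 1 to 2 N for the pawl and slow motion.
- neck (a point): End of the pink shell's neck, on its axis, 34 mm above the bench, at jig x 61 mm; the neck is 34 mm wide, 30 mm high and 19 mm long, pointing to jig -x. The shell's barrel behind it is 50 mm thick, its top 62 mm above the bench.
- nozzle_center (a point): Centre of the loose white plastic nozzle between the jig's rails: 52 mm long, 46 wide, 44 high, about 30 g. Its mouth (15 mm from the centre) faces the shell, its flat outlet (37 mm from the centre) the slide. 34 mm above the bench; starts at jig x 23 to 31 mm, is home at about 63 mm.
- spare_nozzle: Bystander: an identical white nozzle standing on its mouth beside the jig, loose, about 52 mm high; origin at its underside.
- mirror_frame: Bystander: lavender plastic hand-mirror frame lying flat and loose beside the jig, an oval ring about 114 x 94 mm with a 70 mm handle, 10 mm thick; origin at the centre of the oval, on the bench.
- torsion_spring: Bystander: small chromed steel torsion spring lying loose beside the jig, coil 18 mm across and 12 mm high with two legs of 27 mm; origin under the coil.
- nozzle: The same white nozzle as nozzle_center: its origin, at the middle of the sleeve's underside, 22 mm below that point.
Mind the look-alikes: they are no part of the job. What is shaped like the nozzle but blue is not meant.

How it is judged:
On the way, in this order (a step that is already met when the one before it is completed fails the run):
1. the slide is pushed fully in by the fingers and the nozzle is home on the neck (value of joint slide above 0.04 m and x of nozzle_center in the frame of jig above 0.0585 m and contact force between the fingers and slide above 1 N), for 0.1 s.
2. the slide is let go and has latched at mid position (value of joint slide between 0.018 and 0.026 m and contact force between each of the arm, the fingers and slide below 0.2 N), for 0.3 s.
At the end, for the whole second after the job is handed in: The slide rests latched at 18 to 26 mm of its 44 mm travel, the nozzle lies home on the shell's neck (its centre beyond 58.5 mm along the jig's x) and at rest, and the spare nozzle, mirror frame and torsion spring are within 15 mm of where they were (value of joint slide between 0.018 and 0.026 m and velocity of joint slide between -0.01 and 0.01 m/s and x of nozzle_center in the frame of jig above 0.0585 m and z of nozzle_center in the frame of jig below 0.04 m and linear speed of nozzle below 0.02 m/s and distance of each of spare_nozzle, mirror_frame, torsion_spring from where it was at the start of the episode below 0.015 m); the robot touches nothing.
It fails at once if a bystander is moved or lifted by more than 15 mm (distance of any of spare_nozzle, mirror_frame, torsion_spring from where it was at the start of the episode above 0.015 m).
It fails at once if the nozzle is lifted (z of nozzle_center in the frame of jig above 0.046 m).
It fails at once if the robot touches the nozzle itself (contact force between any of the fingers, the arm and nozzle above 0.5 N).
It also fails if it takes over 32 s, if anything falls off the work surface, if the arm or the gripper's body presses on something with over 40 N, if the wrist force passes 120 N, or if a joint passes its speed limit or range.

## Working session

There is one attempt and no reset: what is moved stays moved. The work goes in short steps, Python scripts to look and compute and a tool call to move; the robot and the scene stay as the last step left them, time stands still between calls to the robot, and variables do not carry over. Pictures are saved under pics/ and viewed, at most 10 in all, crops included, and the job is handed in when it is done.

Besides the shell and the picture viewer there is one more tool, called after "Request:" in YAML: its name, and indented under it one key for each argument. move_arm: Moves the arm, as the interface text tells. Its arguments: {"type":"object","properties":{"plan":{"type":"array","items":{"type":"array","items":{"type":"number","minimum":-1,"maximum":1}}},"newtons":{"type":"number"}},"required":["plan"]}

```bash
mkdir -p pics
cat > h.py <<'E'
import numpy as np, cv2
from bench import manip
from scipy.spatial.transform import Rotation as R
def cam(n):
    i=manip.camera_info(n); f=200/np.tan(np.radians(i["fov_y"])/2)
    return f,i["cx"],i["cy"],np.array(i["xyz"]),R.from_quat(i["orientation"]).as_matrix()
def ray(n,xy):
    f,cx,cy,p,M=cam(n); d=M@np.array([(xy[0]*640-cx)/f,(xy[1]*400-cy)/f,1]); return p,d/np.linalg.norm(d)
def atz(n,xy,z):
    p,d=ray(n,xy); return p+d*(z-p[2])/d[2]
def tri(a,b):
    p,d=ray("top",a);q,e=ray("side",b)
    A=sum(np.eye(3)-np.outer(v,v) for v in(d,e)); B=sum((np.eye(3)-np.outer(v,v))@o for o,v in((p,d),(q,e)))
    return np.linalg.solve(A,B)
E
python3 - <<'E'
from h import *
np.set_printoptions(precision=4,suppress=True)
for n in("top","side"):
    cv2.imwrite(f"pics/{n}0.png",manip.camera(n)[...,::-1])
    print(n,cam(n)[3],cam(n)[4][:,2])
Z=dict(push_face=.05,stop_pin=.042,neck=.034,nozzle_center=.034,jig=0,spare_nozzle=0,mirror_frame=0,torsion_spring=0)
for t,z in Z.items():
    for n in("top","side"):
        for r in manip.tip_of(n,t)[:2]: print(t,n,np.array(r["xy"])*[640,400],round(r["conf"],2),atz(n,r["xy"],z))
s=manip.sense();print(s["time_s"],s["eef_pos"],R.from_quat(s["orientation"]).as_matrix(),s["opening"],s["force"])
E
```

```text
top [0.4823 0.045  0.8061] [ 0.1576  0.0383 -0.9868]
side [ 0.2982 -0.4708  0.6984] [ 0.3482  0.5908 -0.7279]
push_face top [419.392 220.52 ] 0.97 [ 0.5678 -0.1034  0.05  ]
push_face side [358.272 185.2  ] 0.72 [0.693  0.0492 0.05  ]
push_face side [342.912 278.12 ] 0.67 [ 0.5624 -0.1058  0.05  ]
stop_pin top [368.896 216.4  ] 0.65 [ 0.5761 -0.0142  0.042 ]
stop_pin side [320.   241.12] 0.72 [ 0.5721 -0.021   0.042 ]
stop_pin side [297.28 213.72] 0.31 [0.5689 0.0502 0.042 ]
neck top [282.112 208.4  ] 0.55 [0.5919 0.1456 0.034 ]
nozzle_center top [245.184  99.6  ] 0.88 [0.8055 0.222  0.034 ]
nozzle_center top [298.368 209.28 ] 0.86 [0.5903 0.1153 0.034 ]
nozzle_center side [360.128 122.52 ] 0.62 [0.8078 0.2138 0.034 ]
nozzle_center side [257.28 281.  ] 0.61 [ 0.4512 -0.0348  0.034 ]
jig top [313.6  216.68] 0.63 [0.5806 0.0888 0.    ]
jig side [297.472 214.   ] 0.85 [0.5862 0.0828 0.    ]
spare_nozzle top [313.024 148.4  ] 0.83 [0.7167 0.0911 0.    ]
spare_nozzle side [357.376 183.8  ] 0.72 [0.724  0.0934 0.    ]
torsion_spring top [384.192 159.6  ] 0.46 [ 0.6933 -0.0486  0.    ]
torsion_spring side [386.816 235.4  ] 0.69 [ 0.6979 -0.04    0.    ]
0.9 [0.2165 0.5863 0.2417] [[-0.9381  0.3464  0.    ]
 [ 0.3464  0.9381 -0.    ]
 [-0.     -0.     -1.    ]] 0.08788463214644611 [-0.3648 -0.281   0.2551]
```

View pics/top0.png

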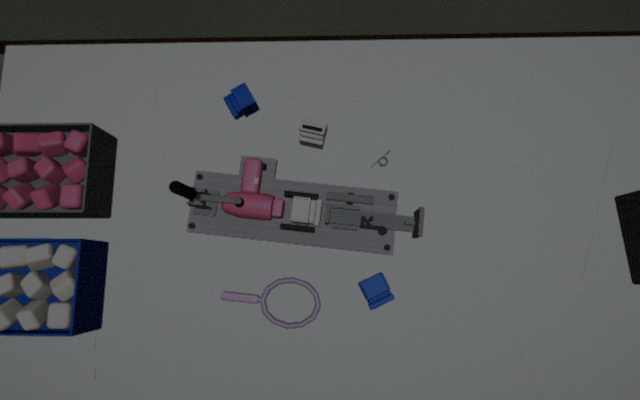

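View pics/side0.png

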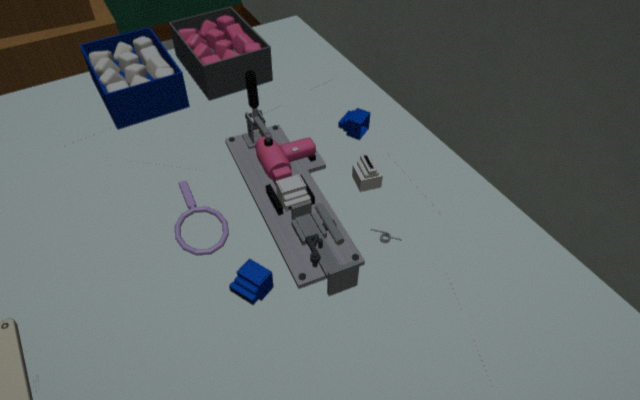

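Run:
```python
from h import *
np.set_printoptions(precision=4,suppress=True)
f=lambda x,y:np.array([x/640,y/400])
print(tri(f(419.4,220.5),f(342.9,278.1)))
print(tri(f(368.9,216.4),f(320,241.1)))
J=atz("top",f(313.6,216.7),0);P=atz("top",f(419.4,220.5),.05);N=atz("top",f(282.1,208.4),.034)
for a,b in((P,J),(P,N)):
  d=b-a;print(d,np.linalg.norm(d[:2]),np.degrees(np.arctan2(d[1],d[0])))
```

```text
[ 0.5664 -0.1036  0.0452]
[ 0.5767 -0.0147  0.0326]
[ 0.0127  0.1922 -0.05  ] 0.19266333331296295 86.21395355844327
[ 0.024   0.2491 -0.016 ] 0.25026947177665326 84.49047882344527
```

The top view shows the jig lying with +x to the left (world +y). The push plate is at (419,222), the nozzle at (306,210) and the shell at (255,205). The blue look-alikes are at (241,101) and (376,290), the spare at (313,133), the spring at (382,160) and the mirror at (290,303). The side view agrees, with the plate at (343,278). Next I'll get the jig axis and plan the transfer.

Run:
```python
from h import *
np.set_printoptions(precision=4,suppress=True)
f=lambda x,y:np.array([x/640,y/400])
c=[atz("top",f(*p),.012) for p in((199,177),(390,196),(387,247),(192,225))]
print(np.array(c))
for a,b in((1,0),(2,3)):
  d=c[b]-c[a];print(np.linalg.norm(d),np.degrees(np.arctan2(d[1],d[0])))
d=(c[0]+c[3]-c[1]-c[2]);print("axis",np.degrees(np.arctan2(d[1],d[0])))
ctr=sum(c)/4;th=np.arctan2(d[1],d[0]);u=np.array([np.cos(th),np.sin(th)]);print("ctr",ctr,"pushface",ctr[:2]-u*(.19+.0475),"side bolts",[atz("side",f(*p),.012) for p in((302,276),(355,257))])
# plan
th=np.radians(85);s=manip.sense();T=R.from_quat(s["orientation"]);p=s["eef_pos"]
G=R.from_matrix(np.array([[np.cos(th),np.sin(th),0],[np.sin(th),-np.cos(th),0],[0,0,-1]]).T)
rv=(T.inv()*G).as_rotvec();print("rot",rv)
d=np.array([.557,-.175,.2])-p;n=20
for k in range(0,n,5): print(k,T.inv().apply(d/n)/.8, (T*R.from_rotvec(rv*k/n)).inv().apply(d/n)/.8,rv/n/(2*np.pi))
for k in range(n): print(((T*R.from_rotvec(rv*k/n)).inv().apply(d/n)/.8).round(3))
```

```text
[[ 0.6567  0.3124  0.012 ]
 [ 0.6189 -0.0569  0.012 ]
 [ 0.5224 -0.0494  0.012 ]
 [ 0.5629  0.3211  0.012 ]]
0.3712402409984603 84.15014904681917
0.37270038601172223 83.76481936569824
axis 83.95710605825028
ctr [0.5902 0.1318 0.012 ] pushface [ 0.5652 -0.1044] side bolts [array([ 0.5229, -0.0478,  0.012 ]), array([ 0.6179, -0.0587,  0.012 ])]
rot [-0.      0.      1.3043]
0 [-0.0364 -0.0373  0.0026] [-0.0364 -0.0373  0.0026] [-0.      0.      0.0104]
5 [-0.0364 -0.0373  0.0026] [-0.0465 -0.0236  0.0026] [-0.      0.      0.0104]
10 [-0.0364 -0.0373  0.0026] [-0.0516 -0.0075  0.0026] [-0.      0.      0.0104]
15 [-0.0364 -0.0373  0.0026] [-0.0513  0.0094  0.0026] [-0.      0.      0.0104]
[-0.036 -0.037  0.003]
[-0.039 -0.035  0.003]
[-0.041 -0.032  0.003]
[-0.043 -0.029  0.003]
[-0.045 -0.027  0.003]
[-0.046 -0.024  0.003]
[-0.048 -0.021  0.003]
[-0.049 -0.017  0.003]
[-0.05  -0.014  0.003]
[-0.051 -0.011  0.003]
[-0.052 -0.007  0.003]
[-0.052 -0.004  0.003]
[-0.052 -0.001  0.003]
[-0.052  0.003  0.003]
[-0.052  0.006  0.003]
[-0.051  0.009  0.003]
[-0.051  0.013  0.003]
[-0.05   0.016  0.003]
[-0.048  0.019  0.003]
[-0.047  0.022  0.003]
```

Request:
move_arm:
  plan:
    - [0,-0.036,-0.037,0,0,0,0.0104]
    - [0,-0.039,-0.035,0,0,0,0.0104]
    - [0,-0.041,-0.032,0,0,0,0.0104]
    - [0,-0.043,-0.029,0,0,0,0.0104]
    - [0,-0.045,-0.027,0,0,0,0.0104]
  newtons: 20

```text
time_s: 1.52
eef_pos: [0.3021, 0.395, 0.2418]
orientation: [0.335, 0.942, 0.0, 0.0]
force: [1.5, 0.7, 1.4]
opening: 0.0412
grasp_force: 0.0
```

Request:
move_arm:
  plan:
    - [0,-0.046,-0.024,0,0,0,0.0104]
    - [0,-0.048,-0.021,0,0,0,0.0104]
    - [0,-0.049,-0.017,0,0,0,0.0104]
    - [0,-0.05,-0.014,0,0,0,0.0104]
    - [0,-0.051,-0.011,0,0,0,0.0104]

```text
time_s: 2.15
eef_pos: [0.3865, 0.2047, 0.242]
orientation: [0.483, 0.875, 0.0, 0.0]
force: [0.9, -0.3, -0.9]
opening: 0.0003
grasp_force: 0.0
```

Request:
move_arm:
  plan:
    - [0,-0.052,-0.007,0,0,0,0.0104]
    - [0,-0.052,-0.004,0,0,0,0.0104]
    - [0,-0.052,-0.001,0,0,0,0.0104]
    - [0,-0.052,0.003,0,0,0,0.0104]
    - [0,-0.052,0.006,0,0,0,0.0104]

```text
time_s: 2.78
eef_pos: [0.472, 0.0139, 0.2419]
orientation: [0.62, 0.785, 0.0, 0.0]
force: [-0.6, 0.3, 0.1]
opening: 0.0002
grasp_force: 0.0
```

Request:
move_arm:
  plan:
    - [0,-0.051,0.009,0,0,0,0.0104]
    - [0,-0.051,0.013,0,0,0,0.0104]
    - [0,-0.05,0.016,0,0,0,0.0104]
    - [0,-0.048,0.019,0,0,0,0.0104]
    - [0,-0.047,0.022,0,0,0,0.0104]

```text
time_s: 3.4
eef_pos: [0.556, -0.1767, 0.2418]
orientation: [0.739, 0.674, 0.0, 0.0]
force: [0.9, 0.1, -0.0]
opening: 0.0003
grasp_force: 0.0
```

```bash
cat > st.py <<'E'
from h import *
np.set_printoptions(precision=4,suppress=True)
s=manip.sense();T=R.from_quat(s["orientation"]);M=T.as_matrix();p=np.array(s["eef_pos"])
th=np.radians(84);u=np.array([np.cos(th),np.sin(th),0]);v=np.array([-u[1],u[0],0])
F=np.array([.566,-.104,.05]);d=p-F
print(s["time_s"],p,"toolx deg",np.degrees(np.arctan2(M[1,0],M[0,0])),"zaxis",M[:,2],"open",s["opening"])
print("rel face: along",d@u,"left",d@v,"z",p[2],"force",np.array(s["force"]),"along",np.array(s["force"])@u)
E
python3 st.py
```

```text
3.4 [ 0.556  -0.1767  0.2418] toolx deg 84.71548941721231 zaxis [ 0.0003 -0.     -1.    ] open 0.00030594873768115635
rel face: along -0.07337099928149501 left 0.0023299967981019773 z 0.24176942061836224 force [ 0.8523  0.1438 -0.0013] along 0.23210778058175302
```

Request:
move_arm:
  plan:
    - [0,0,0.003,0.048,0,0,0.002]
    - [0,0,0,0.06,0,0,0]
    - [0,0,0,0.06,0,0,0]
    - [0,0,0,0.048,0,0,0]
    - [0,0,0,0.024,0,0,0]

```text
time_s: 4.03
eef_pos: [0.557, -0.1752, 0.0477]
orientation: [0.742, 0.67, -0.001, -0.001]
force: [-0.2, 0.2, -0.8]
opening: 0.0005
grasp_force: 0.0
```

Request:
move_arm:
  plan:
    - [0,0.02,0,0,0,0,0]
    - [0,0.02,0,0,0,0,0]
    - [0,0.01,0,0,0,0,0]
    - [0,0,0,0,0,0,0]

```text
time_s: 4.53
eef_pos: [0.5628, -0.1349, 0.0508]
orientation: [0.742, 0.671, 0.0, 0.001]
force: [-0.6, 0.2, 0.1]
opening: 0.0003
grasp_force: 0.0
```

```bash
python3 st.py
python3 - <<'E'
from h import *
a=manip.camera("top")[150:290,150:490];b=manip.camera("side")[100:340,150:490]
c=np.vstack([cv2.resize(x,None,fx=1.55,fy=1.55,interpolation=cv2.INTER_CUBIC) for x in(a,b)])[...,::-1]
cv2.imwrite("pics/c1.png",c);print(c.shape)
E
```

```text
4.525 [ 0.5628 -0.1349  0.0508] toolx deg 84.22450015772233 zaxis [ 0.0018 -0.0005 -1.    ] open 0.0003078072842069361
rel face: along -0.03106027446936635 left -4.66414426524866e-05 z 0.050811015932443526 force [-0.5921  0.2294  0.0573] along 0.1662352874217226
(589, 527, 3)
```

View pics/c1.png

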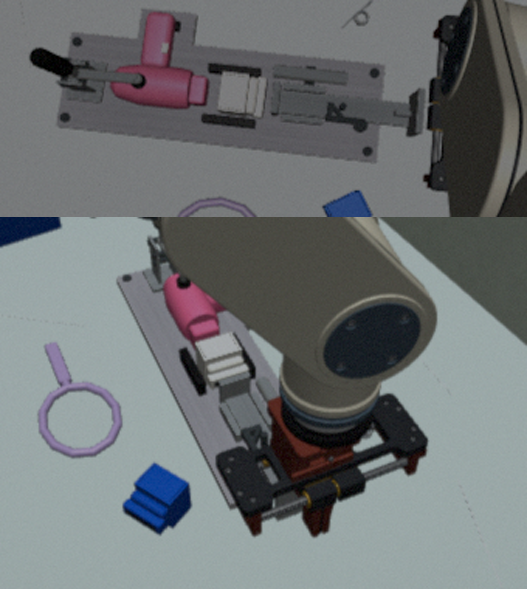

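The crops show the closed fingers lined up with the push plate, about 2 cm clear of it, and the nozzle still lying between its rails. I'll start pushing.

Request:
move_arm:
  plan:
    - [0,0.012,0,0,0,0,0]
    - [0,0.01,0,0,0,0,0]
    - [0,0.008,0,0,0,0,0]
    - [0,0.008,0,0,0,0,0]
    - [0,0,0,0,0,0,0]

```text
time_s: 5.25
eef_pos: [0.5652, -0.1058, 0.0497]
orientation: [0.742, 0.67, -0.0, 0.0]
force: [-0.4, -6.0, 0.2]
opening: 0.0002
grasp_force: 3.1
```

Request:
move_arm:
  plan:
    - [0,0.008,0,0,0,0,0]
    - [0,0.008,0,0,0,0,0]
    - [0,0.008,0,0,0,0,0]
    - [0,0.006,0,0,0,0,0]
    - [0,0,0,0,0,0,0]

```text
time_s: 5.88
eef_pos: [0.5677, -0.0824, 0.0497]
orientation: [0.742, 0.67, -0.0, 0.001]
force: [-0.4, -8.6, -0.2]
opening: 0.0003
grasp_force: 4.5
```

```bash
python3 st.py
```

```text
5.875 [ 0.5677 -0.0824  0.0497] toolx deg 84.16225346058499 zaxis [ 0.0002 -0.0015 -1.    ] open 0.0002900284165297069
rel face: along 0.021650537616615603 left 0.0006001649816120476 z 0.04971011384194368 force [-0.4009 -8.569  -0.2352] along -8.563997744468516
```

Request:
move_arm:
  plan:
    - [0,0.005,0,0,0,0,0]
    - [0,0.004,0,0,0,0,0]
    - [0,0.002,0,0,0,0,0]
    - [0,0,0,0,0,0,0]

```text
time_s: 6.38
eef_pos: [0.5686, -0.074, 0.0497]
orientation: [0.742, 0.67, -0.0, 0.001]
force: [-0.6, -9.5, 0.5]
opening: 0.0005
grasp_force: 5.0
```

Request:
move_arm:
  plan:
    - [0,0.003,0,0,0,0,0]
    - [0,0,0,0,0,0,0]

```text
time_s: 6.62
eef_pos: [0.5687, -0.0737, 0.0498]
orientation: [0.742, 0.67, -0.001, 0.002]
force: [-2.5, -22.9, -0.2]
opening: 0.0005
grasp_force: 11.4
```

```bash
python3 st.py
```

```text
6.625 [ 0.5687 -0.0737  0.0498] toolx deg 84.18013202408683 zaxis [ 0.0001 -0.004  -1.    ] open 0.000454449544333512
rel face: along 0.030420276849353736 left 0.0005168078560950012 z 0.04979670683002736 force [ -2.5289 -22.873   -0.1832] along -23.01206112036386
```

The force has jumped. That's either the stop or the nozzle sticking, so I'll check with the cameras.

Request:
move_arm:
  plan:
    - [0,0.002,0,0,0,0,0]
    - [0,0,0,0,0,0,0]

```text
time_s: 6.88
eef_pos: [0.5687, -0.0736, 0.0498]
orientation: [0.742, 0.67, -0.002, 0.002]
force: [-4.0, -30.9, 0.8]
opening: 0.0003
grasp_force: 16.1
```

```bash
python3 st.py
python3 - <<'E'
from h import *
a=manip.camera("top");b=manip.camera("side")
o=cv2.imread("pics/top0.png")[...,::-1]
ob=cv2.imread("pics/side0.png")[...,::-1]
u=np.array([np.cos(np.radians(84)),np.sin(np.radians(84)),0]);F=np.array([.566,-.104,.05])
for t,z in(("nozzle_center",.034),("stop_pin",.042),("push_face",.05)):
  for n in("top","side"):
    for r in manip.tip_of(n,t)[:3]: print(t,n,np.array(r["xy"])*[640,400],round(r["conf"],2),(atz(n,r["xy"],z)-F)@u-.19)
w=lambda x:cv2.resize(x[170:255,180:430],None,fx=3,fy=3,interpolation=cv2.INTER_CUBIC)
cv2.imwrite("pics/c2.png",np.vstack([w(o),w(a)])[...,::-1])
E
```

```text
6.875 [ 0.5687 -0.0736  0.0498] toolx deg 84.1896408642126 zaxis [-0.0001 -0.0056 -1.    ] open 0.0002985956803452655
rel face: along 0.030513851517521957 left 0.0005333330910378477 z 0.04981488592491886 force [ -4.0065 -30.9393   0.835 ] along -31.188605537417455
nozzle_center top [248.512 102.08 ] 0.83 0.1520909597264598
nozzle_center top [280.512 207.2  ] 0.75 0.06422540193096465
nozzle_center top [370.368 285.6  ] 0.58 -0.11423292731546927
nozzle_center side [254.4  280.52] 0.7 -0.13055715375660037
nozzle_center side [281.088 176.92 ] 0.63 0.06714166372076413
stop_pin top [347.52 216.2 ] 0.92 -0.06098346604941829
stop_pin top [314.624 214.92 ] 0.2 -0.0010429142963633842
stop_pin side [308.8 221. ] 0.98 -0.0594811375947536
push_face side [331.712 256.48 ] 0.94 -0.1482392405745542
```

View pics/c2.png

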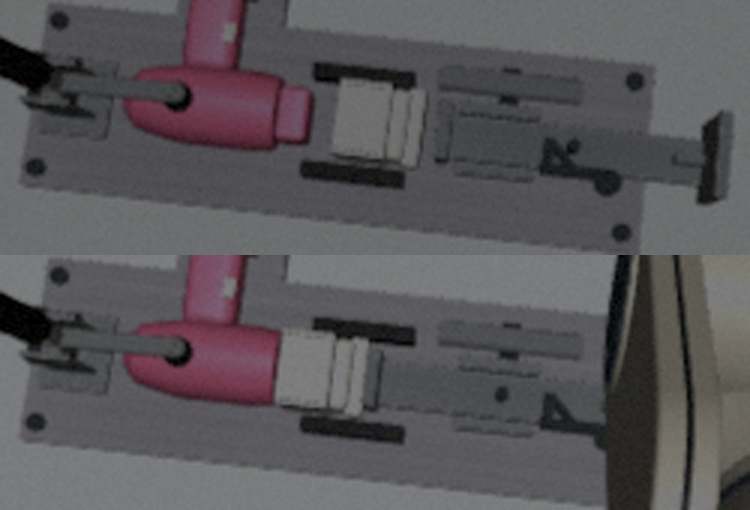

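The lower crop shows the nozzle fully on the neck, flush with the shell at (280,370), and the pin at (502,395), past the pawl. The slide is at its stop (travel about 43 mm, and stiff), so I'll back off gently.

Request:
move_arm:
  plan:
    - [0,-0.006,0,0,0,0,0]
    - [0,-0.008,0,0,0,0,0]
    - [0,-0.008,0,0,0,0,0]
    - [0,-0.008,0,0,0,0,0]
    - [0,-0.008,0,0,0,0,0]

```text
time_s: 7.9
eef_pos: [0.5657, -0.0994, 0.0497]
orientation: [0.743, 0.67, -0.0, 0.0]
force: [-0.4, 0.2, 1.0]
opening: 0.0005
grasp_force: 0.0
```

Request:
move_arm:
  plan:
    - [0,-0.02,0,0,0,0,0]
    - [0,-0.03,0,0,0,0,0]
    - [0,-0.04,0,0,0,0,0]
    - [0,-0.03,0,0,0,0,0]
    - [0,0,0,0,0,0,0]

```text
time_s: 8.52
eef_pos: [0.5558, -0.1963, 0.0497]
orientation: [0.743, 0.669, 0.0, 0.0]
force: [0.1, -0.6, -0.4]
opening: 0.0002
grasp_force: 0.0
```

```bash
python3 st.py
python3 - <<'E'
from h import *
a=manip.camera("top");b=manip.camera("side")
u=np.array([np.cos(np.radians(84)),np.sin(np.radians(84)),0]);F=np.array([.566,-.104,.05])
for t,z in(("nozzle_center",.034),("stop_pin",.042),("push_face",.05)):
  for n in("top","side"):
    for r in manip.tip_of(n,t)[:3]: print(t,n,np.array(r["xy"])*[640,400],round(r["conf"],2),(atz(n,r["xy"],z)-F)@u-.19)
w=lambda x:cv2.resize(x,(750,int(x.shape[0]*750/x.shape[1])),interpolation=cv2.INTER_CUBIC)
cv2.imwrite("pics/c3.png",np.vstack([w(a[170:255,180:430]),w(a[80:190,180:430])])[...,::-1])
E
```

```text
8.525 [ 0.5558 -0.1963  0.0497] toolx deg 83.99242754720765 zaxis [ 0.0004 -0.0001 -1.    ] open 0.00020718328678812244
rel face: along -0.09287886964368396 left 0.0004912397772505256 z 0.04966917756019889 force [ 0.0673 -0.5509 -0.3857] along -0.5408209343121361
nozzle_center top [248.   103.08] 0.96 0.15280772348119404
nozzle_center top [372.416 288.4  ] 0.87 -0.11830988561553786
nozzle_center top [280.896 210.   ] 0.78 0.06285621856856466
nozzle_center side [280.704 179.6  ] 0.81 0.06081050810074212
nozzle_center side [252.288 278.2  ] 0.79 -0.12513252869608663
stop_pin top [358.272 218.   ] 0.94 -0.08072856252882565
stop_pin side [316.8  231.08] 0.6 -0.08522672099440218
push_face top [407.68 218.68] 0.78 -0.168313206141975
push_face top [279.168 207.68 ] 0.43 0.06417927210006513
push_face top [383.872 161.08 ] 0.24 -0.11689579709483439
push_face side [335.808 268.2  ] 0.91 -0.17117442827196364
```

View pics/c3.png

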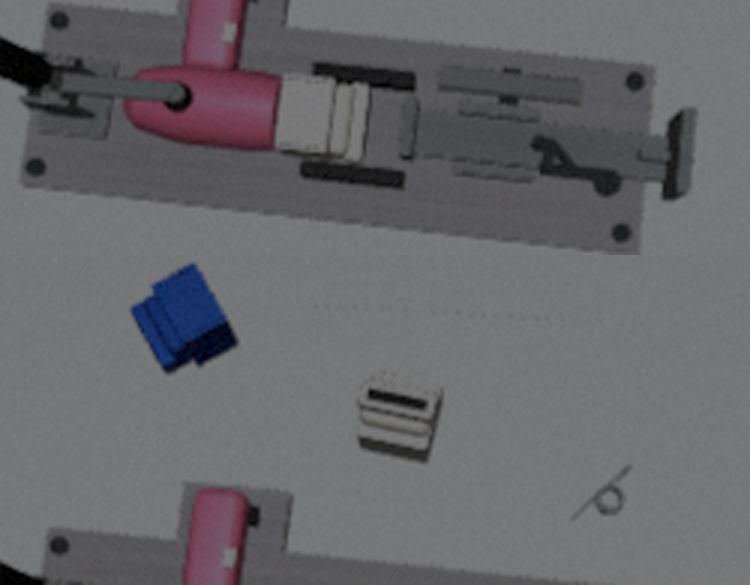

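The picture shows the pin latched at the pawl's end (538,145), with travel of about 20–22 mm. The nozzle is home at (320,115), the bystanders haven't moved, and the arm is clear.

```bash
python3 -c "
from bench import manip
print(manip.finish_job())"
```

```text
the job is handed in; nothing more can be done
None
```

The job is handed in, with no verdict returned: the slide was pushed to its stop and then latched at mid position (about 20–22 mm by camera), the nozzle is home on the neck, the spare nozzle and spring look undisturbed (mirror frame not re-checked at the end), and the arm is clear.

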